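Shut the sticking shutter of the bench dust inlet

ROBOT

A 6-joint arm with a two-finger parallel gripper is mounted at the origin on the work surface. World frame = base frame: x ahead of the robot, y to its left, z up, the work surface at z = 0. Lengths are in m, angles in rad, forces in N, time in s.
With the tool pointing down it reaches from about 0.375 to 0.975 m from the base axis. Payload 3.8 kg.
Tool frame: the origin (TCP) lies midway between the tips of the shut fingers; the grasp point (between the pads) lies 19 mm behind it; x points along the fingers, y is the direction in which the jaws open and shut, and the axes are right-handed (so a half turn about x gives the same grasp; the last joint's range is limited). The gripper opens to 88 mm and grips with 3 to 60 N. Pads are 18 mm wide; open, the fingers measure 123 mm over their backs; the gripper's body (75 mm by 187 mm) begins 45 mm behind the grasp point.
Start: joints at [-1.33, 0.264, 1.604, -0, 1.274, -0.037], TCP at [0.185, -0.649, 0.239] pointing down, gripper open.
Joint ranges: [-2.63, 2.63], [-0.94, 2.18], [0.31, 2.57], [-1.31, 4.45], [0, 2.66], [-2.55, 2.55]. Speed limits (rad/s): [2.57, 2.57, 3.14, 3.14, 3.14, 3.14].

INTERFACE

Orientations are given as a rotation vector (axis times angle).
In Python, from cell import manip, inverse_kinematics, cams, order gives the robot as it stands. Calls block until the motion is done:
- manip.move_pose(position, orientation): joint-space move of the TCP to a pose.
- manip.move_linear(position, rate=0.15, rot=None): straight line of the TCP; rot=None keeps the orientation; rate is the mean speed in m/s.
- manip.set_joints(angles): joint-space move.
- manip.set_gripper(opening, force=None): finger opening in m; force is the grip in N (None keeps the last); returns when the fingers have stopped.
- manip.dwell(seconds).
- inverse_kinematics(position, orientation): joint angles nearest the present ones, or None.
- manip.state(): the state.
- cams.capture(name): name is "scene" or "top" or "wrist"; returns a dict with "image" (384x512x3 uint8, blue, green, red), "z_map" (384x512 float32, m along the optical axis (not along the pixel's ray), 0 where there is no reading), "intrinsics" (3x3 intrinsics, pixels), "position" and "orientation" of the camera in the world; the wrist camera has in their place "T_tool_cam" (4x4, takes a point from camera to tool coordinates, whose origin is the TCP and whose axes are the tool frame's). Camera axes: x right, y down, z forward; pixel columns grow to the right and rows downward; lengths in m; the calibration is good to about 2 mm. A picture is of the moment at which its call begins: read the wrist's pose just before it.
A pose or a line that the arm cannot do raises manip.IKError and nothing moves.
- order.close_job(): hands the job in, once; it reports no verdict.
The state is a dict: "clock": time; "joint_pos": joint angles; "joint_velocities": joint speeds; "tau": joint torques, N m; "tool_pos": TCP position; "tcp_rot": TCP orientation; "contact_force": force on the tool from outside, world axes, zero at the start; "moment": the same for the moment, N m; "gripper_width": finger opening in m.
Only numpy, scipy, OpenCV 4.12 (cv2) and the standard library are available. Lean on these libraries where they do the work, as an engineer would, in place of code of your own. Each camera call takes 0.05 s, during which the arm holds its last target.

TASK

Lift the stray wooden offcut out of the shutter's track and put it in the offcut tray. Then slide the dust inlet's shutter shut by its two knobs; it racks and sticks, so push one knob and then the other, a little at a time. Once both ends are home on their rubber pads, press the left end (as seen from the robot) and then the right end onto its pad for a moment with about 14 N to bed the seal, never pushing on the shutter or the inlet with more than 18 N, and leave everything else on the bench where it is.

Things in the scene. Friction and masses are not known exactly. Their poses are not given: they have to be found in the camera images.
- gate: Fixed grey dust-inlet housing, 235 x 400 x 50 mm high, yaw varies. Origin on the bench under the middle of its opening (x -75 to 75, y about -166 to 166 mm); x axis = closing direction, away from the robot; y to its left. Near beam x -100 to -75, far deck x 75 to 135 mm, tops 50 mm high. Fixed guard bars along x, 20 mm apart, tops 50.5 mm high, cover |y| < 111 mm.
- pad_left: Left rubber seal pad, 3 (x) x 24 (y) x 10 mm high, fixed on the far wall of the opening, 147 mm to the left of its middle; the stop of the shutter's left end. Origin: middle of the lower edge of its near face, 30 mm above the bench.
- pad_right: Right rubber seal pad, likewise, 147 mm to the right.
- gate_stop (a point): Midpoint between the near faces of the two rubber pads that stop the shutter: 75 mm along x from the housing's origin, 34 mm above the bench. The shutter can be got at only in the two end bays of the opening, |y| 111 to 155 mm, whose floor is 30 mm above the bench; beyond 155 mm a lip (top 49.5 mm high) covers the shutter's ends.
- shutter: Loose aluminium bar in the track, 70 (x, closing direction) x 330 (y) x 8 mm, 0.3 to 0.7 kg; origin at the centre of its underside. Slides by dry friction (3 to 10 N). Side play differs each time, 1.5 to 3.5 mm in all. Pushed at one knob it turns about its far end, then jams at 0.02 to 0.07 rad of skew; pushing harder jams it tighter, pushing the other knob frees it.
- knob_left (a point): Left (+y) knob of the shutter: upright black round post, 18 mm diameter with a 24 mm collar at its foot (6 mm high, look only), from 38 to 74 mm above the bench; on the shutter's middle line, 132 mm from its centre. The point is on its axis, 56 mm above the bench.
- knob_right (a point): Right (-y) knob of the shutter, the same shape, 132 mm the other way.
- edge_left (a point): Front edge of the shutter near its left end, 35 mm ahead of its centre and 150 mm to the left. The edge starts 35 to 52 mm short of the stop; shut, it lies on the stop, 75 mm along the housing's x axis.
- edge_right (a point): Front edge of the shutter near its right end, likewise.
- offcut: The loose wooden offcut that stands in the left end bay ahead of the shutter: 22 mm (x) x 28 mm (y) x 75 mm tall, 35 g, origin at the centre of its foot, z up its length.
- offcut_mid (a point): Centre of the offcut, half-way up (37.5 mm above its foot). It starts 67.5 mm above the bench, its top 105 mm above the bench.
- tray: Fixed open plywood tray for offcuts, on the left or right of the inlet: 150 (x) x 130 (y) x 45 mm high outside, walls 6 mm, floor 5 to 6 mm thick. Origin at the centre of its underside, on the bench.
- tin: Bystander: dark steel tin, 100 mm diameter, 120 mm tall, on the side of the inlet away from the tray; origin under its centre.
- vial: Bystander: small amber bottle, 28 mm diameter, 50 mm tall, on the inlet's far deck; origin under its centre.
- sponge: Bystander: white block 30 x 45 x 25 mm on the inlet's far deck; origin under its centre.
- vial2: Bystander: small black bottle, 32 mm diameter, 70 mm tall, near the robot; origin under its centre.
- vial3: Bystander: small white bottle, 32 mm diameter, 70 mm tall, near the robot; origin under its centre.
- brush: Bystander: hand brush lying on the bench near the robot.
- sample: Bystander: dark wood sample board 100 x 160 x 12 mm beyond the inlet; origin under its centre.
There are look-alikes about, which are no part of the job. There is more than one size of the tray; the one meant has the size given above.

How it is judged:
By the outcome, as a careful person would: the job done as asked, in the order asked, and still so for the second after the job is handed in, with the robot touching nothing.
It also fails if it takes over 72 s, if anything falls off the work surface, if the arm or the gripper's body presses on something with over 40 N, if the wrist force passes 120 N, or if a joint passes its speed limit or range.

## Working session

There is one attempt and no reset: what is moved stays moved. The work goes in short steps, each a Python script; the robot and the scene stay as the last script left them, time stands still between calls to the robot, and variables do not carry over. Pictures are saved under pics/ and viewed, and the job is handed in when it is done.

```bash
ls; mkdir -p pics; python3 - <<'E'
from cell import manip, inverse_kinematics, cams, order
import cv2, numpy as np
s=manip.state(); print({k:np.round(v,3) for k,v in s.items()})
for n in ["scene","top","wrist"]:
    c=cams.capture(n); cv2.imwrite(f"pics/{n}0.png",c["image"])
    print(n,c["intrinsics"].round(1).tolist(), {k:np.round(v,4).tolist() for k,v in c.items() if k in("position","orientation","T_tool_cam")})
E
```

```text
pics
{'clock': np.float64(0.0), 'joint_pos': array([-1.33 ,  0.265,  1.605,  0.   ,  1.274, -0.037]), 'joint_velocities': array([ 0.   , -0.   , -0.   ,  0.002,  0.002,  0.002]), 'tau': array([-1.0000e-03, -5.0212e+01, -3.5687e+01,  7.3000e-02,  2.9000e-02,
       -0.0000e+00]), 'tool_pos': array([ 0.185, -0.648,  0.237]), 'tcp_rot': array([ 2.073,  0.292, -2.074]), 'contact_force': array([-0.486,  0.624,  0.371]), 'moment': array([-0.012, -0.008, -0.   ]), 'gripper_width': np.float64(0.088)}
scene [[426.2, 0.0, 247.4], [0.0, 426.2, 193.5], [0.0, 0.0, 1.0]] {'position': [1.2727, 0.4368, 0.6076], 'orientation': [-1.1543, -2.088, 1.1522]}
top [[390.2, 0.0, 259.4], [0.0, 390.2, 193.7], [0.0, 0.0, 1.0]] {'position': [0.3913, 0.0051, 1.1348], 'orientation': [-2.1926, 2.1376, -0.144]}
wrist [[302.0, 0.0, 255.2], [0.0, 302.0, 188.5], [0.0, 0.0, 1.0]] {'T_tool_cam': [[0.0, -0.2953, 0.9554, -0.1454], [1.0, -0.0005, -0.0002, -0.0004], [0.0006, 0.9554, 0.2953, -0.0783], [0.0, 0.0, 0.0, 1.0]]}
```

View pics/scene0.png

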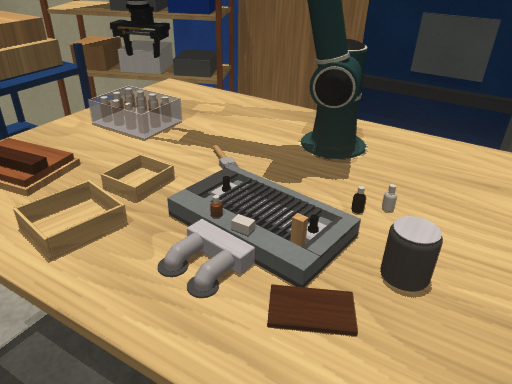

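View pics/top0.png

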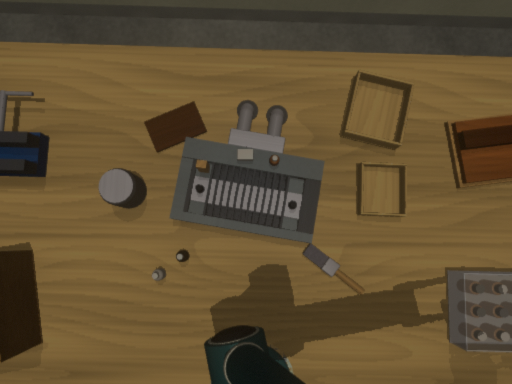

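The top view shows the housing around (247,190), the offcut at (202,166), and the knobs at (200,189) left and (292,205) right. There are two trays, at (377,110) and (382,189), and both could be the one meant. The tin is at (120,187), the vials at (182,256) and (158,273), and the brush at (322,260). I'll measure the trays, then the gate.

```bash
cat > h.py <<'E'
from cell import manip, inverse_kinematics, cams, order
import cv2, numpy as np
from scipy.spatial.transform import Rotation as R
def pose(c,st=None):
    if "T_tool_cam" in c:
        T=np.eye(4);T[:3,:3]=R.from_rotvec(st["tcp_rot"]).as_matrix();T[:3,3]=st["tool_pos"]
        T=T@c["T_tool_cam"]; return T[:3,:3],T[:3,3]
    return R.from_rotvec(c["orientation"]).as_matrix(),np.array(c["position"])
def ray(c,uv,z,st=None):
    Rm,p=pose(c,st); uv=np.atleast_2d(np.asarray(uv,float))
    d=np.c_[uv,np.ones(len(uv))]@np.linalg.inv(c["intrinsics"]).T@Rm.T
    return p+d*((z-p[2])/d[:,2])[:,None]
def proj(c,P,st=None):
    Rm,p=pose(c,st); q=(np.atleast_2d(P)-p)@Rm@np.array(c["intrinsics"]).T
    return q[:,:2]/q[:,2:]
def cloud(c,st=None):
    Rm,p=pose(c,st); z=c["z_map"]; v,u=np.indices(z.shape)
    d=np.stack([u,v,np.ones_like(u)],-1)@np.linalg.inv(c["intrinsics"]).T
    return (d*z[...,None])@Rm.T+p
E
python3 - <<'E'
from h import *
c=cams.capture("top"); np.save("top.npy",c,allow_pickle=True)
P=cloud(c); np.set_printoptions(precision=4,suppress=True)
# height segmentation
for (u0,u1,v0,v1,zl,zh,n) in [(335,420,65,150,.035,.055,"trayA"),(352,412,155,222,.02,.055,"trayB"),(165,330,130,245,.042,.056,"gate")]:
    m=np.zeros(P.shape[:2],np.uint8); s=P[v0:v1,u0:u1,2]; m[v0:v1,u0:u1]=((s>zl)&(s<zh))
    pts=P[m>0]; z=np.median(pts[:,2]); r=cv2.minAreaRect(pts[:,:2].astype(np.float32)*1000)
    print(n,len(pts),z,np.percentile(pts[:,2],[5,95]),r)
im=c["image"]
a=cv2.resize(im[130:250,160:335],None,fx=4.5,fy=4.5,interpolation=cv2.INTER_CUBIC);cv2.imwrite("pics/gate_top.png",a)
a=cv2.resize(im[65:225,335:425],None,fx=3.5,fy=3.5,interpolation=cv2.INTER_CUBIC);cv2.imwrite("pics/tray_top.png",a)
E
```

```text
trayA 513 0.045469214857951856 [0.0362 0.0545] ((781.8383178710938, -345.7987365722656), (167.70077514648438, 193.75877380371094), 77.43427276611328)
trayB 749 0.04332327358752286 [0.0232 0.0491] ((548.0888061523438, -357.50286865234375), (130.23696899414062, 151.26144409179688), 88.86223602294922)
gate 8250 0.05070540529158096 [0.0452 0.0542] ((568.2192993164062, 21.998886108398438), (400.7674560546875, 300.8522644042969), 81.52241516113281)
```

View pics/gate_top.png

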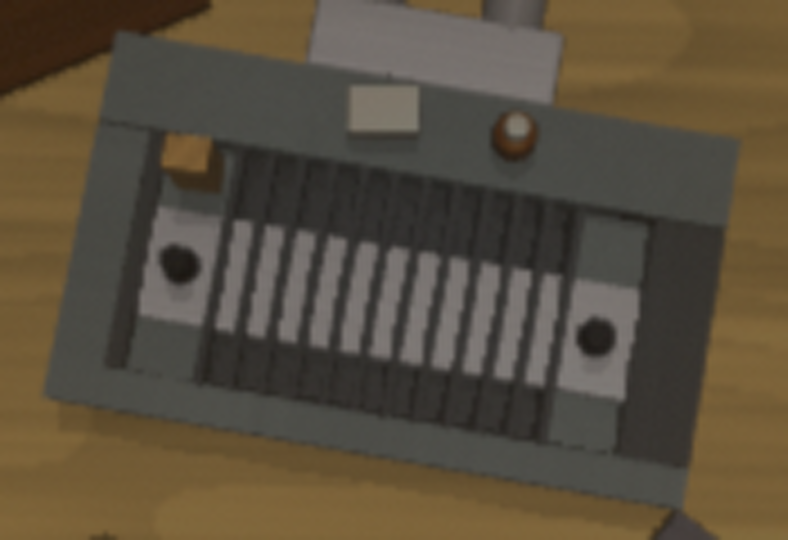

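View pics/tray_top.png

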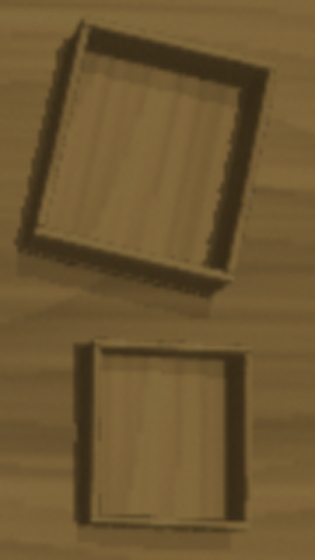

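The trays measure A 168x194 mm (top view pixel 377,110) and B 130x151 mm (382,189). B has the given size. Its top is nominally 45 mm, centred near (0.548, -0.358). Next I'll work out the gate pose from its top corners, then take one close wrist view.

```bash
python3 - <<'E'
from h import *
np.set_printoptions(precision=4,suppress=True)
c=np.load("top.npy",allow_pickle=True).item()
px=lambda x,y,f=4.5,o=(160,130):(o[0]+(x+.5)/f-.5,o[1]+(y+.5)/f-.5)
cor=np.array([px(118,32),px(740,140),px(683,508),px(45,400)])  # farleft farright nearright nearleft
W=ray(c,cor,0.05)[:,:2]; print(W)
print("sides",[np.linalg.norm(W[i]-W[(i+1)%4]) for i in range(4)])
xs=(W[0]-W[3])+(W[1]-W[2]); ys=(W[0]-W[1])+(W[3]-W[2])
y1=np.arctan2(xs[1],xs[0]); y2=np.arctan2(-ys[0],ys[1]); print("yaw",y1,y2)
yaw=y2; X=np.array([np.cos(yaw),np.sin(yaw)]); O=W.mean(0)-X*0.0175; print("origin",O)
Y=np.array([-X[1],X[0]])
for n,p,z in [("knobL",(179,263),.074),("knobR",(596,336),.074),("offcut top",(187,155),.105)]:
    w=ray(c,[px(*p)],z)[0,:2]; print(n,w,"gate",(w-O)@X,(w-O)@Y)
# trayB corners top rim z .045
f=3.5;o=(335,65)
t=np.array([px(76,343,f,o),px(250,347,f,o),px(249,528,f,o),px(76,525,f,o)])
T=ray(c,t,.045)[:,:2]; print(T,T.mean(0),[np.linalg.norm(T[i]-T[(i+1)%4]) for i in range(4)])
E
```

```text
[[ 0.6801  0.206 ]
 [ 0.6214 -0.1881]
 [ 0.3904 -0.1541]
 [ 0.4467  0.2399]]
sides [np.float64(0.3984601413375268), np.float64(0.23353702583944255), np.float64(0.397990122231394), np.float64(0.23577539894587238)]
yaw -0.14517736009630636 -0.1448765048479976
origin [0.5173 0.0285]
knobL [0.5308 0.1578] gate -0.005364227711353634 0.1299287324564179
knobR [ 0.4928 -0.0967] gate -0.00623162940177043 -0.12744638912699682
offcut top [0.5916 0.1514] gate 0.055762131799693526 0.13234794041336528
[[ 0.6195 -0.2813]
 [ 0.62   -0.4237]
 [ 0.4722 -0.4198]
 [ 0.471  -0.2805]] [ 0.5457 -0.3513] [np.float64(0.14239907333286933), np.float64(0.147924756241262), np.float64(0.13932525347437597), np.float64(0.14843313427795415)]
```

```bash
cat >> h.py <<'E'
YAW=-0.145; 
def rotv(yaw,sgn=1):
    X=np.array([np.cos(yaw),np.sin(yaw),0]);Y=np.array([-X[1],X[0],0]);x=np.array([0,0,-1.])
    return R.from_matrix(np.c_[x,sgn*Y,np.cross(x,sgn*Y)]).as_rotvec()
E
python3 - <<'E'
from h import *
np.set_printoptions(precision=4,suppress=True)
s=manip.state(); print(R.from_rotvec(s["tcp_rot"]).as_matrix())
for p in [(0.5,0.10,.33),(.59,.15,.068),(.548,-.357,.05),(.43,-.08,.06),(.56,-.1,.06)]:
  for g in (1,-1):
    print(p,g,inverse_kinematics(p,rotv(YAW,g)))
E
```

```text
[[-0.0004  0.2742 -0.9617]
 [ 0.0014 -0.9617 -0.2742]
 [-1.     -0.0014 -0.    ]]
(0.5, 0.1, 0.33) 1 [ 0.1485 -0.0969  1.8269  0.      1.4116 -1.2773]
(0.5, 0.1, 0.33) -1 [ 0.1485 -0.0969  1.8269 -0.      1.4116  1.8643]
(0.59, 0.15, 0.068) 1 [ 0.208   0.298   1.899   0.      0.9446 -1.2177]
(0.59, 0.15, 0.068) -1 [ 0.208   0.298   1.899  -0.      0.9446  1.9238]
(0.548, -0.357, 0.05) 1 [-0.6155  0.394   1.8058 -0.      0.9417 -2.0413]
(0.548, -0.357, 0.05) -1 [-0.6155  0.394   1.8058 -0.      0.9417  1.1003]
(0.43, -0.08, 0.06) 1 [-0.2409  0.005   2.2604 -0.      0.8761 -1.6667]
(0.43, -0.08, 0.06) -1 [-0.2409  0.005   2.2604 -0.      0.8761  1.4749]
(0.56, -0.1, 0.06) 1 [-0.2205  0.2411  1.9908 -0.      0.9098 -1.6463]
(0.56, -0.1, 0.06) -1 [-0.2205  0.2411  1.9908 -0.      0.9098  1.4953]
```

```bash
python3 - <<'E'
from h import *
np.set_printoptions(precision=4,suppress=True)
q=inverse_kinematics((0.45,0.07,.30),rotv(YAW,1)); t0=manip.state()["clock"]
manip.set_joints(q); s=manip.state(); c=cams.capture("wrist"); print(s["clock"]-t0,s["tool_pos"])
np.save("w1.npy",dict(c=c,s=s),allow_pickle=True)
cv2.imwrite("pics/w1.png",cv2.resize(c["image"],None,fx=1.5,fy=1.5,interpolation=cv2.INTER_CUBIC))
E
```

```text
2.7167 [0.4502 0.0694 0.2999]
```

View pics/w1.png

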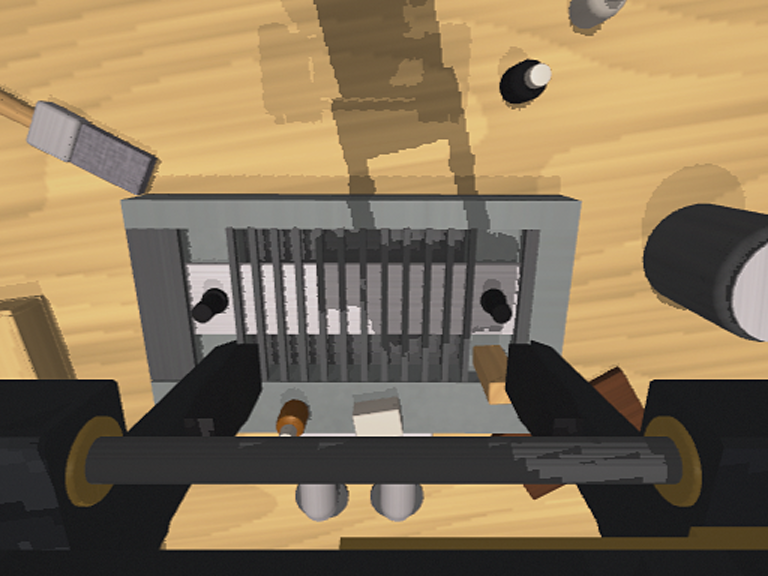

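The wrist view (1.5x, turned round: near beam at the top, robot's left to the right) shows the offcut at (490,372) between the fingers, the left knob at (497,305) and the right knob at (208,305). The only other wooden items are the tray edge (25,340) and the dark sample board (560,440). I'll check a crop and measure.

```bash
python3 - <<'E'
from h import *
np.set_printoptions(precision=4,suppress=True)
d=np.load("w1.npy",allow_pickle=True).item(); c,s=d["c"],d["s"]; im=c["image"]
a=cv2.resize(im[180:280,290:360],None,fx=6,fy=6,interpolation=cv2.INTER_CUBIC); b=cv2.resize(im[180:240,110:170],None,fx=6,fy=6,interpolation=cv2.INTER_CUBIC)
cv2.imwrite("pics/crop1.png",a); cv2.imwrite("pics/crop2.png",b)
tc=np.load("top.npy",allow_pickle=True).item()
O=np.array([.5173,.0285]);X=np.array([np.cos(YAW),np.sin(YAW)]);Y=np.array([-X[1],X[0]])
# housing corners in wrist 1.5x: near right(121,200) near left(580,201)
g=np.array([(121,200),(580,201)])+.5; g=g/1.5-.5
W=ray(c,g,.05,s)[:,:2]; print("near corners wrist",W,[((w-O)@X,(w-O)@Y) for w in W])
hsv=cv2.cvtColor(im,cv2.COLOR_BGR2HSV)
m=cv2.inRange(hsv,(8,90,60),(25,255,255)); m2=np.zeros_like(m); m2[222:275,308:345]=m[222:275,308:345]
print(cv2.boundingRect(m2), m2.sum()/255)
E
```

```text
near corners wrist [[ 0.3902 -0.1496]
 [ 0.4491  0.2431]] [(np.float64(-0.10003822358606544), np.float64(-0.19458203148821024)), (np.float64(-0.0984760278484923), np.float64(0.20244918004992937))]
(316, 230, 25, 40) 709.0
```

View pics/crop1.png

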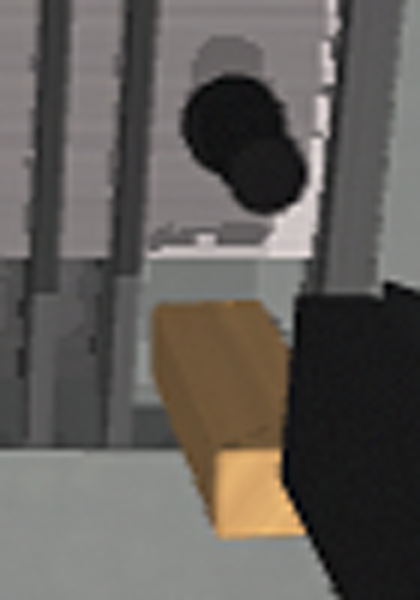

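View pics/crop2.png

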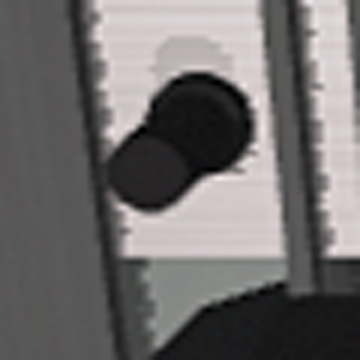

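```bash
python3 - <<'E'
from h import *
np.set_printoptions(precision=4,suppress=True)
d=np.load("w1.npy",allow_pickle=True).item(); c,s=d["c"],d["s"]
O=np.array([.5173,.0285]);X=np.array([np.cos(YAW),np.sin(YAW)]);Y=np.array([-X[1],X[0]])
p1=lambda x,y:(290+(x+.5)/6-.5,180+(y+.5)/6-.5); p2=lambda x,y:(110+(x+.5)/6-.5,180+(y+.5)/6-.5)
for n,p,z in [("top near right",p1(215,452),.105),("top far right",p1(215,538),.105),("foot near right",p1(153,304),.03),("foot near left",p1(263,300),.03),
 ("knobL",p1(268,172),.074),("knobR",p2(150,172),.074),("edgeL",p1(170,259),.038),("edgeR",p2(190,260),.038),("wall top",p1(100,448),.05)]:
    w=ray(c,[p],z,s)[0,:2]; print(n,w,"gate",(w-O)@X*1000,(w-O)@Y*1000)
E
```

```text
top near right [0.581  0.1412] gate 46.7885534163357 120.74274492562405
top far right [0.6018 0.1396] gate 67.575722452368 122.14931709106436
foot near right [0.5823 0.1422] gate 47.89186557526628 121.92518309687537
foot near left [0.5853 0.1696] gate 46.84690879205867 149.46089449792834
knobL [0.5324 0.1635] gate -4.517801568505454 135.78188919580828
knobR [ 0.494  -0.0962] gate -5.020781952902799 -126.80246885623903
edgeL [0.5669 0.1462] gate 32.08773868299319 123.65187311156131
edgeR [ 0.5293 -0.1099] gate 31.849429762933465 -135.20000335227792
wall top [0.609 0.123] gate 77.12124227443618 106.80924544476731
```

```bash
cat >> h.py <<'E'
O=np.array([.5173,.0285]);X=np.array([np.cos(YAW),np.sin(YAW)]);Y=np.array([-X[1],X[0]])
def G(x,y,z): return np.r_[O+X*x/1000+Y*y/1000,z]
def toG(p): d=np.asarray(p)[:2]-O; return np.array([d@X,d@Y])*1000
E
python3 - <<'E'
from h import *
np.set_printoptions(precision=4,suppress=True)
def t(l): s=manip.state(); print(l,round(s["clock"],2),s["tool_pos"],toG(s["tool_pos"]),"w",s["gripper_width"],s["contact_force"])
manip.set_gripper(0.054); t("open")
manip.move_pose(G(57,134,.135),rotv(YAW)); t("above")
manip.move_linear(G(57,134,.066),rate=.12); t("down")
manip.set_gripper(0.015,12); t("grip")
manip.move_linear(G(57,134,.19),rate=.2); t("lift")
s=manip.state(); c=cams.capture("wrist"); cv2.imwrite("pics/w2.png",c["image"])
E
```

```text
open 3.62 [0.45 0.07 0.3 ] [-72.6     31.3604] w 0.05393805035298896 [1.0327 1.2757 0.2224]
above 4.55 [0.5932 0.1527 0.1358] [ 57.1937 133.9076] w 0.05375322186448744 [-0.6783 -0.5741 -0.3559]
down 5.28 [0.5937 0.1529 0.0669] [ 57.5814 134.0894] w 0.054048021444730976 [-0.6858  0.5589  0.1902]
grip 5.78 [0.5936 0.153  0.0666] [ 57.4775 134.1783] w 0.02794436071170588 [-0.6987 -0.3383  2.1808]
lift 6.54 [0.5921 0.1527 0.1887] [ 56.1032 133.668 ] w 0.028070491098873208 [ 0.0172 -0.1915 -0.8513]
```

View pics/w2.png

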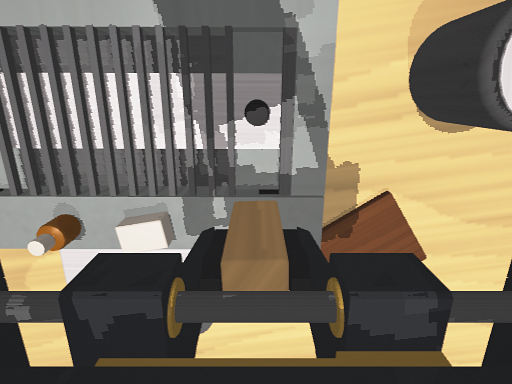

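The wrist view shows the offcut upright between the fingers at (255,245), with width 28.1 mm, and the left bay clear at (270,175). Next I'll carry it to the small tray.

```bash
python3 - <<'E'
from h import *
np.set_printoptions(precision=4,suppress=True)
def t(l): s=manip.state(); print(l,round(s["clock"],2),s["tool_pos"],"w",s["gripper_width"],s["contact_force"])
manip.move_pose((.548,-.357,.13),rotv(YAW)); t("over")
manip.move_linear((.548,-.357,.0455),rate=.12); t("down")
manip.set_gripper(0.055); t("rel")
manip.move_linear((.548,-.357,.14),rate=.2); t("up")
s=manip.state(); c=cams.capture("top"); cv2.imwrite("pics/top2.png",c["image"])
c=cams.capture("wrist"); cv2.imwrite("pics/w3.png",c["image"])
a=cams.capture("scene")["image"][140:270,0:220]; cv2.imwrite("pics/s3.png",cv2.resize(a,None,fx=3,fy=3))
E
```

```text
over 8.46 [ 0.5486 -0.356   0.1301] w 0.02816509225003201 [ 0.3844  0.3018 -0.1705]
down 9.32 [ 0.5486 -0.3573  0.0461] w 0.027874831854739032 [ 0.142  -1.1828 -0.0562]
rel 9.88 [ 0.548  -0.357   0.0456] w 0.05480155890520881 [-0.49   -0.1219 -0.9386]
up 10.51 [ 0.5476 -0.3567  0.1395] w 0.05497426293818253 [-0.6717  0.2553 -0.141 ]
```

View pics/s3.png

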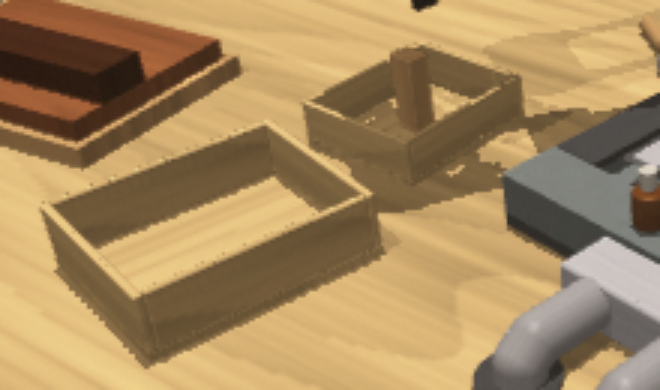

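View pics/w3.png

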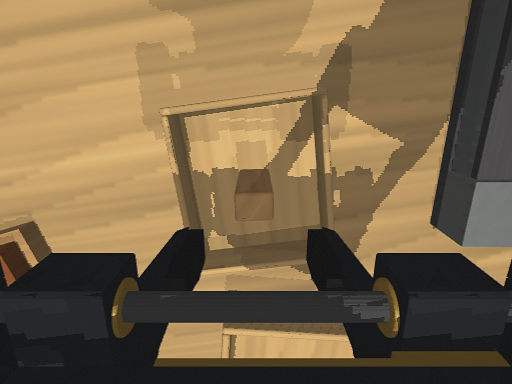

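The offcut stands free in the small tray (scene crop (410,90), wrist (255,195)). Next I'll shut the fingers, go to the near side of the right knob, and check force noise and step timing in free space.

```bash
python3 - <<'E'
from h import *
np.set_printoptions(precision=3,suppress=True)
ck=lambda:round(manip.state()["clock"],3)
manip.set_gripper(0.0,20); print(ck(),manip.state()["gripper_width"])
manip.move_pose(G(-45,-128,.085),rotv(YAW)); print(ck())
manip.move_linear(G(-45,-128,.059),rate=.12); print(ck(),toG(manip.state()["tool_pos"]),manip.state()["tool_pos"])
X3=np.r_[X,0]
print([round(manip.state()["contact_force"]@X3,2) for _ in range(6)],ck())
for x in (-43,-41,-39,-38,-37):
    manip.move_linear(G(x,-128,.059),rate=.04); s=manip.state()
    print(ck(),toG(s["tool_pos"]),s["tool_pos"][2],s["contact_force"]@X3)
manip.dwell(.02);print(ck(),manip.state()["contact_force"]@X3,toG(manip.state()["tool_pos"]))
manip.dwell(.05);print(ck(),manip.state()["contact_force"]@X3,toG(manip.state()["tool_pos"]))
E
```

```text
11.542 0.0007295315390925433
12.65
13.017 [ -44.898 -128.674] [ 0.454 -0.092  0.059]
[np.float64(0.91), np.float64(0.91), np.float64(0.91), np.float64(0.91), np.float64(0.91), np.float64(0.91)] 13.017
13.267 [ -42.01  -128.246] 0.059796639078334365 -0.014440745138709627
13.517 [ -40.657 -127.989] 0.05931334649329946 0.1516509764451114
13.767 [ -38.852 -127.968] 0.05904461069416585 -0.4488956287152063
14.017 [ -37.969 -127.995] 0.0589811072234442 -0.47694890459832645
14.267 [ -36.921 -128.026] 0.058998904595819274 -1.373912042878396
14.283 -0.1714247463406195 [ -36.96  -128.002]
14.333 -0.25955638951884513 [ -36.993 -128.001]
```

```bash
cat >> h.py <<'E'
X3=np.r_[X,0]; Z=.059
ck=lambda:round(float(manip.state()["clock"]),2)
def push(y,x0,xmax,fstop=9,step=2.0,fine=1.0,fslow=4,log=True):
    """from gate x0 (commanded) forward in steps to xmax until force >= fstop; returns cmd x, force, list"""
    x=x0; f=0; L=[]
    while x<xmax-1e-6:
        x=min(xmax,x+(fine if f>fslow else step))
        manip.move_linear(G(x,y,Z),rate=.04); s=manip.state(); f=-s["contact_force"]@X3
        L.append((round(x,1),round(toG(s["tool_pos"])[0],1),round(f,1)))
        if f>=fstop: break
    if log: print("push y",y,L,"t",ck())
    return x,f
E
python3 - <<'E'
from h import *
manip.move_linear(G(-27,-128,Z),rate=.06);print(ck(),-manip.state()["contact_force"]@X3)
x,f=push(-128,-27,-16,fstop=8,step=1.5,fine=.8,fslow=3)
E
```

```text
14.65 0.2576596756992253
push y -128 [(-25.5, np.float64(-25.5), np.float64(0.2)), (-24.0, np.float64(-24.0), np.float64(0.4)), (-22.5, np.float64(-23.1), np.float64(3.1)), (-21.7, np.float64(-21.9), np.float64(2.6)), (-20.2, np.float64(-19.8), np.float64(0.5)), (-18.7, np.float64(-18.4), np.float64(1.0)), (-17.2, np.float64(-17.0), np.float64(0.9)), (-16, np.float64(-15.9), np.float64(2.4))] t 16.65
```

```bash
python3 - <<'E'
from h import *
x,f=push(-128,-16,-9,fstop=7,step=1.5,fine=.8,fslow=3)
b=x-6
manip.move_linear(G(b,-128,Z),rate=.1)
manip.move_linear(G(-30,130,Z),rate=.35); print(ck(),toG(manip.state()["tool_pos"]),manip.state()["tool_pos"][2])
manip.move_linear(G(-25,134,Z),rate=.1)
x,f=push(134,-25,-13,fstop=7.5,step=2,fine=1,fslow=3)
s=manip.state();c=cams.capture("top");cv2.imwrite("pics/t4.png",cv2.resize(c["image"][130:250,160:335],None,fx=4,fy=4,interpolation=cv2.INTER_CUBIC))
E
```

```text
push y -128 [(-14.5, np.float64(-14.5), np.float64(1.0)), (-13.0, np.float64(-13.9), np.float64(5.5)), (-12.2, np.float64(-13.8), np.float64(7.0)), (-11.4, np.float64(-13.6), np.float64(8.6))] t 17.65
18.79 [-30.14385572 129.38464016] 0.058778486792444545
push y 134 [(-23, np.float64(-22.8), np.float64(0.6)), (-21, np.float64(-21.8), np.float64(5.1)), (-20, np.float64(-20.1), np.float64(3.0)), (-19, np.float64(-18.6), np.float64(0.4)), (-17, np.float64(-16.5), np.float64(0.8)), (-15, np.float64(-14.6), np.float64(1.1)), (-13, np.float64(-12.7), np.float64(1.0))] t 20.79
```

View pics/t4.png

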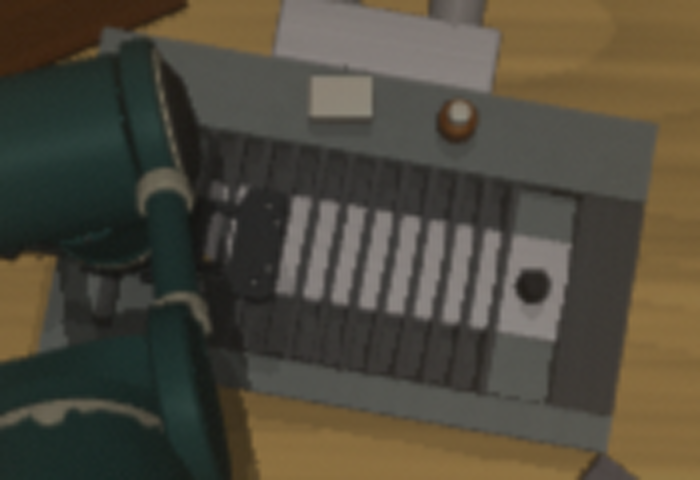

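The top view shows the right knob at (533,287) and the shutter back nearly square. Contact stiffness is about 2 N/mm and it jams at about 9 mm of lead, so I'll alternate with a 7 mm lead.

```bash
cat >> h.py <<'E'
def switch(yold,xold,ynew,xnew):
    """back off, cross at the lesser x, come up just short of xnew"""
    xs=min(xold,xnew)-6
    manip.move_linear(G(xold-6,yold,Z),rate=.1) if xs<xold-6.5 else None
    manip.move_linear(G(xs,yold*.97,Z),rate=.1) if xs>=xold-6.5 else None
    manip.move_linear(G(xs,ynew,Z),rate=.4)
    manip.move_linear(G(xnew-1.5,ynew,Z),rate=.08)
E
python3 - <<'E'
from h import *
YL,YR=134,-128
xl,f=push(YL,-13,-7,fstop=7.5,step=2,fine=1,fslow=3)
switch(YL,xl,YR,-13.6)
xr,f=push(YR,-15,0,fstop=7.5,step=2,fine=1,fslow=3)
switch(YR,xr,YL,xl)
xl,f=push(YL,xl-1.5,7,fstop=7.5,step=2,fine=1,fslow=3)
print(xl,xr,ck())
E
```

```text
push y 134 [(-11, np.float64(-10.8), np.float64(1.1)), (-9, np.float64(-8.7), np.float64(1.2)), (-7, np.float64(-6.7), np.float64(0.9))] t 21.59
push y -128 [(-13, np.float64(-13.1), np.float64(0.3)), (-11, np.float64(-11.1), np.float64(1.1)), (-9, np.float64(-8.8), np.float64(1.0)), (-7, np.float64(-6.7), np.float64(0.4)), (-5, np.float64(-4.7), np.float64(-0.2)), (-3, np.float64(-2.7), np.float64(0.8)), (-1, np.float64(-1.0), np.float64(1.8)), (0, np.float64(-0.3), np.float64(3.0))] t 24.9
push y 134 [(-6.5, np.float64(-6.4), np.float64(0.2)), (-4.5, np.float64(-4.7), np.float64(1.9)), (-2.5, np.float64(-2.4), np.float64(0.9)), (-0.5, np.float64(-0.2), np.float64(0.9)), (1.5, np.float64(1.8), np.float64(0.8)), (3.5, np.float64(3.8), np.float64(0.6)), (5.5, np.float64(5.8), np.float64(0.5)), (7, np.float64(7.1), np.float64(1.6))] t 28.21
7 0 28.21
```

```bash
python3 - <<'E'
from h import *
YL,YR=134,-128; xl=7
switch(YL,xl,YR,-0.5)
xr,f=push(YR,-2,14,fstop=7.5,step=2.2,fine=1,fslow=3)
switch(YR,xr,YL,xl)
xl,f=push(YL,xl-1.5,18,fstop=7.5,step=2.2,fine=1,fslow=3)
print(xl,xr,ck())
E
```

```text
push y -128 [(0.2, np.float64(0.2), np.float64(0.8)), (2.4, np.float64(2.3), np.float64(1.1)), (4.6, np.float64(4.8), np.float64(1.0)), (6.8, np.float64(7.2), np.float64(1.2)), (9.0, np.float64(9.4), np.float64(0.7)), (11.2, np.float64(11.6), np.float64(1.6)), (13.4, np.float64(13.6), np.float64(1.5)), (14, np.float64(13.7), np.float64(2.9))] t 31.52
push y 134 [(7.7, np.float64(7.8), np.float64(-0.1)), (9.9, np.float64(9.8), np.float64(1.6)), (12.1, np.float64(12.2), np.float64(1.1)), (14.3, np.float64(14.6), np.float64(0.4)), (16.5, np.float64(16.9), np.float64(0.3)), (18, np.float64(18.2), np.float64(1.6))] t 34.33
18 14 34.33
```

```bash
python3 - <<'E'
from h import *
YL,YR=134,-128; xl=18
switch(YL,xl,YR,13.7)
xr,f=push(YR,12.2,26,fstop=5,step=1.8,fine=1,fslow=2.5)
switch(YR,xr,YL,xl)
xl,f=push(YL,xl-1.5,27,fstop=5,step=1.8,fine=1,fslow=2.5)
print(xl,xr,ck())
manip.move_linear(G(xl-8,YL,Z),rate=.1)
s=manip.state(); c=cams.capture("wrist"); print(ck()); np.save("w5.npy",dict(c=c,s=s),allow_pickle=True)
cv2.imwrite("pics/w5.png",c["image"])
c=cams.capture("top");cv2.imwrite("pics/t5.png",cv2.resize(c["image"][130:250,160:335],None,fx=4.5,fy=4.5,interpolation=cv2.INTER_CUBIC))
E
```

```text
push y -128 [(14.0, np.float64(13.9), np.float64(0.3)), (15.8, np.float64(15.5), np.float64(0.8)), (17.6, np.float64(17.7), np.float64(1.0)), (19.4, np.float64(19.7), np.float64(1.4)), (21.2, np.float64(20.1), np.float64(5.6))] t 36.88
push y 134 [(18.3, np.float64(18.5), np.float64(0.9)), (20.1, np.float64(19.8), np.float64(1.4)), (21.9, np.float64(21.2), np.float64(3.5)), (22.9, np.float64(21.3), np.float64(7.2))] t 39.19
22.900000000000002 21.200000000000003 39.19
39.49
```

View pics/t5.png

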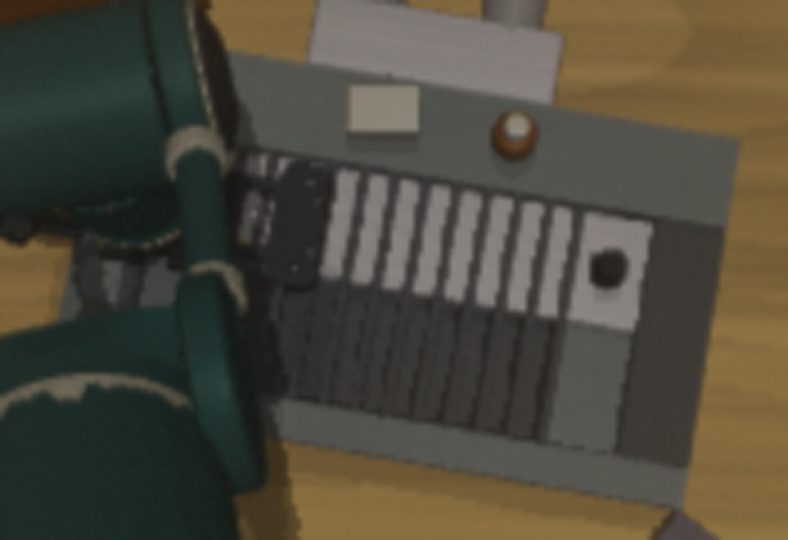

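View pics/w5.png

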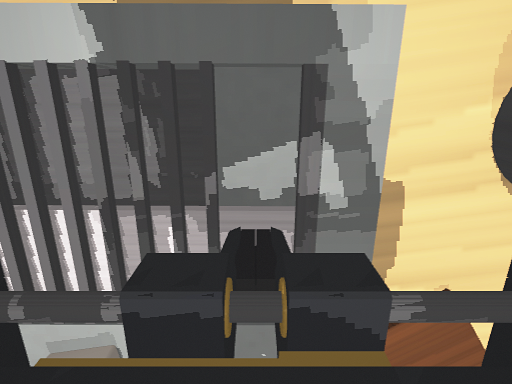

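The top view shows the right bay's shutter up against the far wall (front edge at (615,215), knob at (608,268)). The wrist view shows the left bay open behind the shutter. Travel was 43.2 mm right and 43.1 mm left, so both ends are home. Next I'll press the left end in fine, averaged steps.

```bash
cat >> h.py <<'E'
def fm(n=5,dt=.03):
    v=[]
    for _ in range(n): manip.dwell(dt); v.append(-manip.state()["contact_force"]@X3)
    return np.mean(v),np.max(v)
def press(y,xa,xc,target=14.0):
    manip.move_linear(G(xa,y,Z),rate=.08); t0,_=fm(6); print("tare",round(t0,2))
    x=xc; manip.move_linear(G(x,y,Z),rate=.05); f=fm()[0]-t0; k=2.5; xp,fp=None,None; L=[(x,round(f,1))]
    while f<target-.5 and x<xc+9:
        dx=1.0 if f<4 else float(np.clip((target-f)/k*.75,.15,1.5)); xp,fp=x,f; x+=dx
        manip.move_linear(G(x,y,Z),rate=.03); a,m=fm(); f=a-t0
        if fp>3: k=float(np.clip((f-fp)/dx,1.8,6))
        L.append((round(x,2),round(f,1),round(m-t0,1)))
    for _ in range(2):
        a,m=fm(6,.05); L.append(("hold",round(a-t0,1),round(m-t0,1)))
    s=manip.state(); print(L,toG(s["tool_pos"]),"F",s["contact_force"].round(1),"t",ck())
    manip.move_linear(G(xa-2,y,Z),rate=.06)
    return x
E
python3 - <<'E'
from h import *
press(134,18,21.5)
E
```

```text
tare 0.11
[(21.5, np.float64(1.2)), (22.5, np.float64(5.5), np.float64(6.6)), (24.0, np.float64(9.2), np.float64(9.9)), (25.48, np.float64(13.0), np.float64(13.7)), (25.78, np.float64(13.8), np.float64(14.1)), ('hold', np.float64(13.9), np.float64(14.3)), ('hold', np.float64(14.6), np.float64(15.5))] [ 21.40997237 133.83943341] F [-13.9   1.6   9.1] t 42.67
```

Left end held at about 14 N. The total, including a 9 N vertical friction part, was 16.7 N, which is under 18 but worth reducing. For the right end I'll trim z against Fz as the force builds.

```bash
cat >> h.py <<'E'
def fv(n=5,dt=.03):
    v=[]
    for _ in range(n): manip.dwell(dt); v.append(manip.state()["contact_force"])
    return np.mean(v,0)
def press2(y,xa,xc,target=14.0):
    manip.move_linear(G(xa,y,Z),rate=.08); t0=fv(6); z=Z; x=xc; L=[]; k=2.5; f=0
    manip.move_linear(G(x,y,z),rate=.05)
    while True:
        F=fv()-t0; fp=f; f=-F@X3; L.append((round(x,2),round(z,4),round(f,1),round(F[2],1),round(float(np.linalg.norm(F)),1)))
        if f>=target-.5 or x>xc+9: break
        dx=1.0 if f<4 else float(np.clip((target-f)/k*.75,.2,1.4)); x+=dx
        z=float(np.clip(z+F[2]*.0003+(.0004*dx if f>3 else 0),.057,.064))
        manip.move_linear(G(x,y,z),rate=.03)
    for _ in range(2):
        F=fv(6,.05)-t0; L.append(("hold",round(-F@X3,1),round(F[2],1),round(float(np.linalg.norm(F)),1)))
    s=manip.state(); print(L,toG(s["tool_pos"]),s["tool_pos"][2],"t",ck())
    manip.move_linear(G(xa-4,y,z),rate=.06)
E
python3 - <<'E'
from h import *
switch(134,16,-128,18)
press2(-128,17,20.5)
E
```

```text
[(20.5, 0.059, np.float64(0.6), np.float64(-0.4), 0.9), (21.5, 0.0589, np.float64(5.2), np.float64(2.9), 6.0), (22.9, 0.0603, np.float64(4.8), np.float64(0.0), 4.8), (24.3, 0.0609, np.float64(8.3), np.float64(2.0), 8.5), (25.7, 0.062, np.float64(8.9), np.float64(2.5), 9.2), (27.1, 0.0633, np.float64(9.9), np.float64(1.8), 10.1), (28.33, 0.064, np.float64(11.4), np.float64(1.6), 11.6), (29.1, 0.064, np.float64(13.7), np.float64(3.0), 14.0), ('hold', np.float64(13.6), np.float64(2.7), 13.9), ('hold', np.float64(13.5), np.float64(3.1), 13.9)] [  22.35904955 -127.99479462] 0.06132439573473025 t 48.67
```

The right end held at 13.9 N total, but the tool reads 22.4 there against 20.1 when it first seated. I need to check that both ends are truly home, so I'll raise the arm and look.

```bash
python3 - <<'E'
from h import *
s=manip.state(); p=s["tool_pos"]; print(toG(p),p[2],R.from_rotvec(s["tcp_rot"]).as_matrix()[:,0])
manip.move_linear(G(5,-110,.10),rate=.25)
manip.move_pose(G(-20,0,.27),rotv(YAW)); print(ck())
s=manip.state(); c=cams.capture("wrist"); np.save("w6.npy",dict(c=c,s=s),allow_pickle=True)
cv2.imwrite("pics/w6.png",cv2.resize(c["image"],None,fx=1.5,fy=1.5,interpolation=cv2.INTER_CUBIC))
sc=cams.capture("scene");np.save("s6.npy",sc,allow_pickle=True);cv2.imwrite("pics/s6.png",cv2.resize(sc["image"][150:280,150:370],None,fx=3.6,fy=3.6,interpolation=cv2.INTER_CUBIC)); print(ck())
E
```

```text
[  14.17656919 -128.09599216] 0.06483362226768938 [ 2.90634157e-03 -6.25323116e-04 -9.99995581e-01]
50.23
50.33
```

View pics/w6.png

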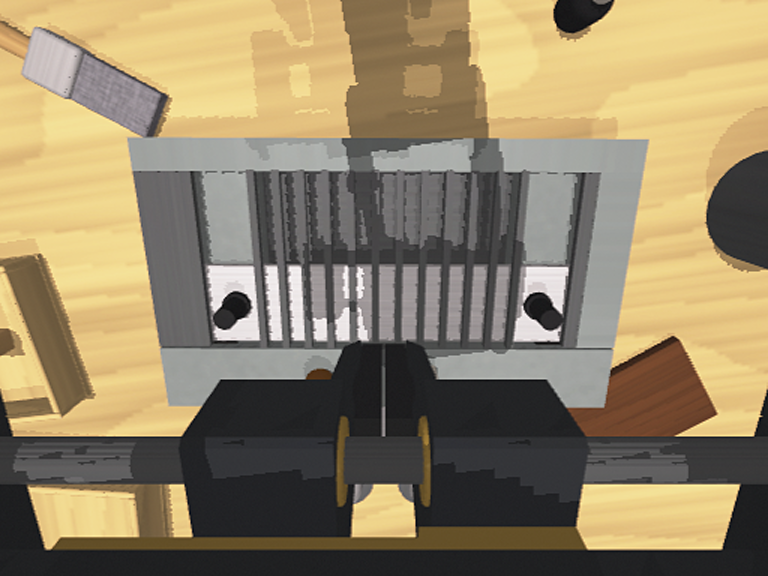

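View pics/s6.png

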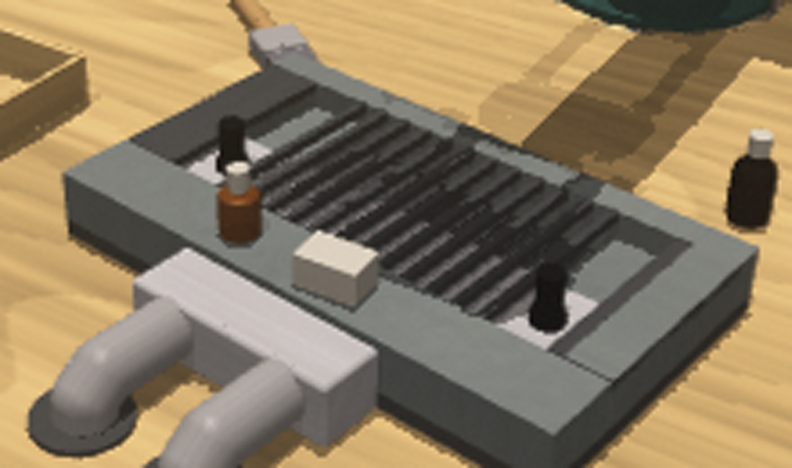

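```bash
python3 - <<'E'
from h import *
d=np.load("w6.npy",allow_pickle=True).item(); c,s=d["c"],d["s"]; im=c["image"]
print(s["tool_pos"].round(4))
a=cv2.resize(im[165:240,130:180],None,fx=7,fy=7,interpolation=cv2.INTER_CUBIC);b=cv2.resize(im[165:240,340:390],None,fx=7,fy=7,interpolation=cv2.INTER_CUBIC)
cv2.imwrite("pics/c6.png",np.hstack([a,b]))
g=im.astype(int).sum(2)/3
def edge(cols,v0,v1,rise):
    out=[]
    for u in cols:
        p=g[v0:v1,u]; dd=np.diff(p)*(1 if rise else -1); i=int(dd.argmax()); lo,hi=max(0,i-1),min(len(dd),i+2)
        w=np.clip(dd[lo:hi],0,None); out.append((u,v0+.5+(np.arange(lo,hi)*w).sum()/w.sum()))
    return np.array(out)
for n,cols,v0,v1,r,z in [("rearR",range(145,167,4),168,186,True,.038),("rearL",range(351,374,4),168,186,True,.038),("frontR",range(146,168,4),218,236,False,.038),("frontL",range(352,374,4),218,236,False,.038),("beamR",range(140,165,5),104,122,False,.05),("beamL",range(352,378,5),104,122,False,.05)]:
    e=edge(cols,v0,v1,r); w=ray(c,e,z,s); print(n,e[:,1].round(1),np.median([toG(q) for q in w],0).round(1))
for n,q in [("knobR",(222,317)),("knobL",(551,318))]:
    print(n,toG(ray(c,[((q[0]+.5)/1.5-.5,(q[1]+.5)/1.5-.5)],.074,s)[0]))
E
```

```text
[0.4968 0.0309 0.268 ]
rearR [176.6 176.9 176.9 176.9 176.9 176.9] [   4.7 -128.7]
rearL [177.2 177.3 177.3 177.2 177.5 177.5] [  5.3 136.5]
frontR [226.5 226.6 226.5 226.6 226.6 226.7] [  74.3 -134.2]
frontL [227.2 227.3 227.2 227.2 227.3 227.1] [ 75.4 145. ]
beamR [113.5 114.5 113.5 113.5 113.8] [ -75.3 -122.8]
beamL [113.5 114.3 113.5 114.5 114.5 114.5] [-74.2 128.3]
knobR [  37.7530992  -129.17057017]
knobL [ 38.7346814  135.31403881]
```

View pics/c6.png

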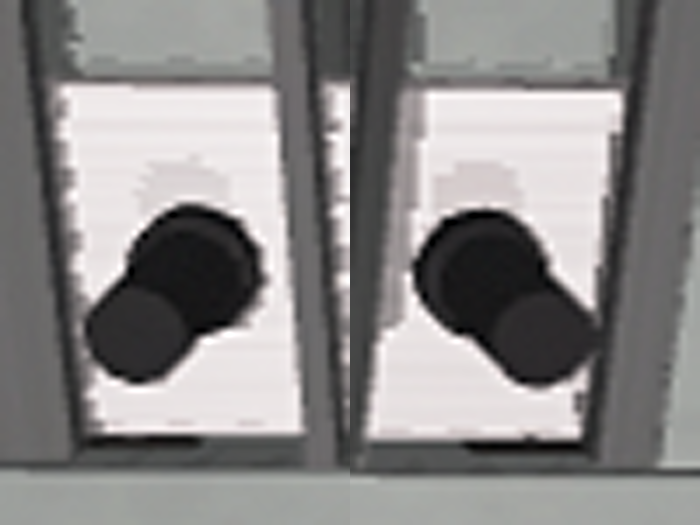

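Both ends measure home. Relative to the near beam's inner edge, the shutter's rear edge is at 80.0 mm (right) and 79.5 mm (left), and it should be 80. The front edges are at 74.3 and 75.4 mm. To see whether the right end was already home during the left press, I'll compare with the earlier top view.

```bash
python3 - <<'E'
from h import *
c=cams.capture("top");n=cv2.resize(c["image"][130:250,160:335],None,fx=4.5,fy=4.5,interpolation=cv2.INTER_CUBIC);cv2.imwrite("pics/t6.png",n)
o=cv2.imread("pics/t5.png")
for nm,I in (("before",o),("after",n)):
    g=cv2.cvtColor(I,cv2.COLOR_BGR2GRAY).astype(float)
    k=(g[235:300,580:635]<60); v,u=np.nonzero(k); 
    e=[]
    for col in (583,586,626,629,632):
        p=g[290:350,col]; thr=(p[:15].max()+p[-15:].min())/2; i=np.nonzero((p[:-1]>thr)&(p[1:]<=thr))[0][-1]; e.append(round(float(290+i+(p[i]-thr)/(p[i]-p[i+1])),1))
    print(nm,"knobR centroid",u.mean()+580,v.mean()+235,k.sum(),"rear edge",e)
sh=cv2.phaseCorrelate(cv2.cvtColor(o[200:340,575:660],cv2.COLOR_BGR2GRAY).astype(np.float32),cv2.cvtColor(n[200:340,575:660],cv2.COLOR_BGR2GRAY).astype(np.float32));print(sh)
cv2.imwrite("pics/cmp6.png",np.hstack([o[180:360,540:700],n[180:360,540:700]])); print(ck())
E
```

```text
before knobR centroid 607.6113886113886 269.3386613386613 1001 rear edge [320.7, 321.9, 329.2, 329.9, 330.4]
after knobR centroid 599.8330252618607 265.7073321010474 1623 rear edge [322.5, 322.1, 329.2, 329.6, 329.4]
((-0.03877194814518958, 0.014751106386697188), 0.743234959502279)
50.38
```

View pics/cmp6.png

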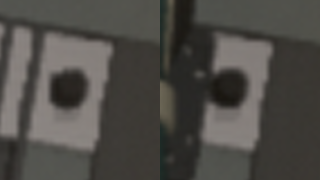

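The right end's rear edge is in the same place before and after (329.2 to 330.4 against 329.2 to 329.6 in 4.5x pixels, under about 0.5 mm). So it was home before the left press, and the extra tool travel came from tool give. The knob centroid after is spoilt because the arm enters that crop. The arm is clear of everything, so I'll hand the job in.

```bash
python3 - <<'E'
from h import *
s=manip.state(); print(ck(),s["contact_force"].round(1)); order.close_job()
E
```

```text
50.38 [-0.2  0.8  0. ]
the job is handed in; nothing more can be done
```

The job is handed in at 50.4 s of the 72 s allowed, with the arm hovering clear of everything; no verdict was reported.

- **Offcut:** I lifted it out of the left bay and stood it in the small tray (measured 130 x 151 mm; the larger one is 168 x 194 mm). The pictures show it standing there.
- **Shutting:** I pushed the knobs alternately. It jammed once, on the first push, at about 9 mm of lead (8.6 N); after that I kept the leads shorter. Total travel was 43 mm at each end. The last wrist view puts the front edges at 75.4 mm (left) and 74.3 mm (right) against the 75 mm stop, within calibration error.
- **Bedding the seal:** I pressed the left end first, at about 14 to 14.6 N along the closing direction, then the right at about 13.6 N. Each was held for over half a second.
- **Bystanders:** Nothing near the inlet looked out of place in the last pictures, but I did not measure bystander positions again.

Two checks did not line up cleanly:
- **Vertical drag on the left press:** it carried about 9 N of friction as well, so its total was 16.7 N by the one reading I have. That is under 18 N, but closer than I intended. I reduced it on the right, where the total was 13.9 N.
- **Tool position on the right press:** it read about 2 mm further forward than when that end first seated. The shutter's rear edge in the top view had not moved by more than about 0.5 mm. I take the difference to be tool give, and the right end to have been home before the left press.

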